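# Load the colour-pot tray into the foam carrier

## Robot

A 6-joint arm with a two-finger parallel gripper is mounted at the origin on the work surface. World frame = base frame: x ahead of the robot, y to its left, z up, the work surface at z = 0. Lengths are in m, angles in rad, forces in N, time in s.
With the tool pointing down it reaches from about 0.275 to 0.725 m from the base axis. Payload 5.6 kg.
Tool frame: the origin (TCP) lies midway between the tips of the shut fingers; the grasp point (between the pads) lies 19 mm behind it; z points along the fingers, y is the line along which they close (so a half turn about z gives the same grasp; the last joint's range is limited). The gripper opens to 85 mm and grips with 20 to 120 N. Pads are 22 mm wide; open, the fingers measure 114 mm over their backs; the gripper's body (76 mm by 85 mm) begins 54 mm behind the grasp point. The pads swing forward as they close: fully open they stand 13 mm farther back than shut.
Start: joints at [1.594, 0.255, 0.108, 0, -1.424, -0.285], TCP at [0.142, 0.531, 0.196] pointing down, gripper open.
Joint ranges: [-2.95, 2.95], [-1.21, 1.97], [-1.09, 1.5], [-2.87, 1.71], [-2.94, -0.07], [-3.05, 3.05]. Speed limits (rad/s): [2.57, 2.57, 3.14, 3.14, 3.14, 3.14].

## Interface

Orientations are given as a rotation vector (axis times angle).
In Python, from cell import robot gives the robot as it stands.
- The arm moves only by the tool send_rows, never from a script. Its argument "deltas" is text: rows parted by semicolons, each of 7 numbers parted by spaces: the opening, from 0 (shut) to 1 (fully open), then the shift along the tool's x, y, z in cm, then the turn, a rotation vector about the tool's x, y, z in rad. A call has 1 to 12 rows; each row shifts and turns the commanded pose from where the row before left it, along the tool's axes as they then stand; what a row does not reach is not made up. A row lasts 1/10 s, in which the tool goes at most 50 mm and 8.59 degrees, less where a joint would pass 70% of its speed; a pose out of reach is approached as far as the arm can. A call is refused whole if a number of a shift passes 5 or a number of a turn 0.15, either way. A call with a gripper value outside its range is refused whole. The fingers move at their own pace and stop on an object; the grip force is fixed at half the most. Time passes only in rows, so rows that do not move let the fingers close. It gives the time, the measured TCP pose, the force, the opening and the grip force at its end, in the units of the state.
- robot.get_state(): the state, without advancing time (a new reading comes with each control period).
- robot.get_image(name): name is "scene" or "top"; returns a dict with "frame" (400x640x3 uint8, blue, green, red), "intrinsics" (3x3 intrinsics, pixels), "rvec" (rotation vector, rad) and "tvec" (3), from world to camera coordinates, as OpenCV has them. Camera axes: x right, y down, z forward; pixel columns grow to the right and rows downward; lengths in m; the calibration is good to about 2 mm. A picture is of the moment at which its call begins. There is no depth.
- robot.job_done(): hands the job in; it is judged then, once.
Trained networks look in a picture, given as the dict that the camera call returned (one of the last four; its "shot" number tells which), for a name from the list of things; names that differ only in an ending like _2 or _b are one class to them, and where a whole thing is asked for, a point or a joint stands for the part that bears it (a point fixed in the world has none). Each returns a list of dicts, best first, with "p" (0 to 1); they miss things now and then, are a little off and sometimes report something else, mostly with a low value. They report only what shows in the picture. A call takes as long as a camera call. They do not tell look-alikes from the thing itself.
- robot.trace(thing, picture): "pixels" (400x640 bool, what is visible of it).
- robot.place_of(thing, picture): "position" ([x, y, z] in m, in world coordinates, good to about 4 mm: a listed point, or the origin of a listed thing).
The state is a dict: "time_s": time; "qpos": joint angles; "qvel": joint speeds; "joint_torque": joint torques, N m; "eef_pos": TCP position; "tcp_rot": TCP orientation; "wrist_force": force on the tool from outside, world axes, zero at the start; "torque": the same for the moment, N m; "finger_gap": finger opening in m; "gripper_force": force on a finger pad.
Only numpy, scipy, OpenCV 4.12 (cv2) and the standard library are available. Lean on these libraries where they do the work, as an engineer would, in place of code of your own. Each camera call takes 0.05 s, during which the arm holds its last target. There are 200 camera calls.

## Task

Load the aluminium tray that has a bar handle over one end into the open-fronted white foam carrier. Lift only the handle end onto the raised edge of the carrier's floor and let go there with the rear end still standing on the table, then push the tray from its rear end until all of it is inside the mouth, flat and straight on the carrier's floor. Do not carry the tray through the air or tip it up steeply.

Things in the scene. Friction and masses are not known exactly. Their poses are not given: they have to be found in the camera images.
- tray: Loose open aluminium tray with four small lidded pots (fixed in it, no higher than its rim): 180 mm long, 130 wide, 50 high, smooth flat underside that slides easily, 0.4 to 0.75 kg, balance point about 98 mm ahead of the rear end. Origin: centre of the underside; x along its length to the handle end, which faces the carrier at the start; z up. The smaller tray without a handle is not meant.
- tray_bar (a point): Middle of the tray's bar handle: round steel bar 10 mm thick, 116 mm long, parallel to the tray's y axis, 90 mm above the underside, 84 mm ahead of the tray's centre (6 mm behind the leading face), 35 mm of free space between it and the wall's rim. The tray can swing about the bar while it is pinched. Axes as the tray's.
- tray_tail (a point): Middle of the lower edge of the tray's rear end, 90 mm behind the tray's centre, at the height of the underside. The upright rear wall, 130 mm wide and 50 mm high, stands on it. Axes as the tray's.
- carrier_mouth (a point): Middle of the front edge of the foam carrier's floor, on its top: a square step 18 mm above the table. x points level into the carrier, y along the edge, z up. Carrier: white foam, fixed; inside 180 mm wide (90 to either side) and 225 mm deep from here to the back wall; side walls (20 mm thick, from the mouth on) and back wall rise 57 mm above the floor; no front wall, no top.
Mind the look-alikes: they are no part of the job. Leave any pink look-alike of the tray alone.

How it is judged:
By the outcome, as a careful person would: the job done as asked, in the order asked, and still so for the second after the job is handed in, with the robot touching nothing.
It also fails if it takes over 48 s, if anything falls off the work surface, if the arm or the gripper's body presses on something with over 40 N, if the wrist force passes 120 N, or if a joint passes its speed limit or range.

## Working session

There is one attempt and no reset: what is moved stays moved. The work goes in short steps, Python scripts to look and compute and a tool call to move; the robot and the scene stay as the last step left them, time stands still between calls to the robot, and variables do not carry over. Pictures are saved under pics/ and viewed, at most 10 in all, crops included, and the job is handed in when it is done.

Besides the shell and the picture viewer there is one more tool, called after "Request:" by a JSON object that holds its "name" and its "arguments". send_rows: Moves the arm, as the interface text tells. Its arguments: {"type":"object","properties":{"deltas":{"type":"string"}},"required":["deltas"]}

```bash
mkdir -p pics; cat > h.py <<'E'
import numpy as np, cv2
from cell import robot
def proj(P,im):
    return cv2.projectPoints(np.array(P,float).reshape(-1,3),im["rvec"],im["tvec"],im["intrinsics"],None)[0].reshape(-1,2)
def atz(px,z,im):
    R=cv2.Rodrigues(np.array(im["rvec"],float))[0];t=np.array(im["tvec"],float).ravel()
    d=R.T@np.linalg.inv(im["intrinsics"])@np.array([px[0],px[1],1.]);c=-R.T@t
    return c+d*(z-c[2])/d[2]
E
cat > a.py <<'E'
from h import *
ims={}
for n in("scene","top"):
    im=robot.get_image(n); ims[n]=im
    for t in("tray","tray_bar","tray_tail","carrier_mouth"):
        for r in robot.place_of(t,im)[:4]: print(n,t,round(r["p"],2),np.round(r["position"],3),proj(r["position"],im)[0].round())
cv2.imwrite("pics/a.png",cv2.resize(np.vstack([ims["scene"]["frame"],ims["top"]["frame"]]),(480,600)))
cv2.imwrite("pics/top.png",ims["top"]["frame"])
print(robot.get_state())
E
python3 a.py
```

```text
scene tray 0.76 [ 0.59  -0.062  0.002] [345. 253.]
scene tray 0.64 [ 0.184 -0.329 -0.005] [215. 168.]
scene tray_bar 0.93 [0.579 0.018 0.094] [378. 219.]
scene tray_bar 0.64 [ 0.098 -0.339  0.092] [201. 126.]
scene tray_tail 0.96 [ 0.271 -0.325 -0.003] [221. 187.]
scene tray_tail 0.8 [ 0.595 -0.155  0.002] [309. 265.]
scene carrier_mouth 0.85 [0.575 0.091 0.014] [400. 231.]
top tray 0.95 [ 0.181 -0.332  0.003] [396. 303.]
top tray 0.85 [ 0.582 -0.062  0.005] [293. 158.]
top tray_bar 0.78 [ 0.095 -0.34   0.089] [409. 345.]
top tray_bar 0.6 [0.584 0.019 0.091] [260. 151.]
top tray_tail 0.57 [ 0.594 -0.156 -0.001] [327. 154.]
top tray_tail 0.55 [ 0.273 -0.327 -0.001] [393. 269.]
top carrier_mouth 0.92 [0.572 0.089 0.017] [238. 162.]
{'time_s': 0.5, 'qpos': array([ 1.59356122e+00,  2.55125207e-01,  1.08093071e-01, -1.91809914e-05,
       -1.42392358e+00, -2.84601209e-01]), 'qvel': array([ 6.35766902e-04, -1.64334657e-03,  2.42081890e-03, -2.17472618e-04,
       -1.58830154e-04,  1.29041119e-05]), 'joint_torque': array([ 1.01265483e-03, -3.86049342e+01,  2.37890446e+01,  5.36399558e+00,
       -1.02887283e-03, -1.16056722e-06]), 'eef_pos': array([0.14233775, 0.53119656, 0.19552453]), 'tcp_rot': array([ 3.11454870e+00, -4.10101074e-01,  8.87144283e-06]), 'wrist_force': array([-0.30292372, -0.5449912 , -0.1300482 ]), 'torque': array([ 0.00653726, -0.0192219 ,  0.00309492]), 'gripper_force': 0.0, 'finger_gap': 0.0849881716600406}
```

View pics/a.png

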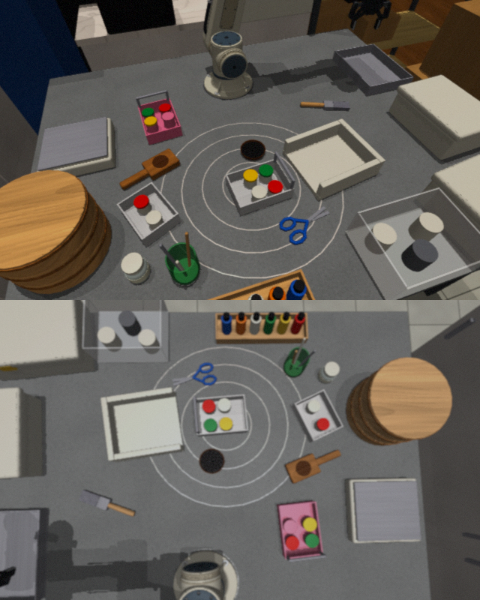

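View pics/top.png

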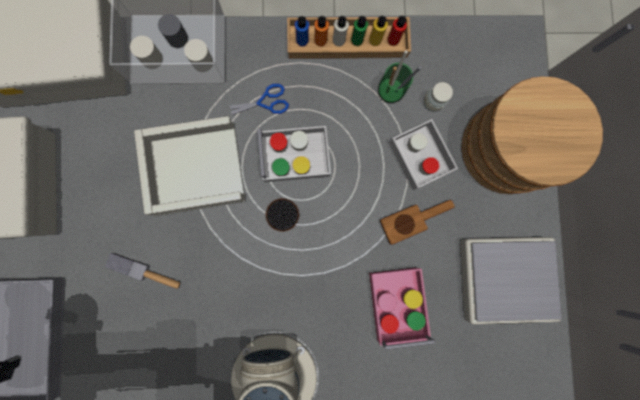

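Candidates, top picture: grey tray with bar (295,153); pink look-alike (400,307); small tray without handle (423,155). I choose the first and check it with an overlay crop.

```bash
cat > ov.py <<'E'
from h import *
def rect(pose,x0,x1,y0,y1,z):
    X,Y,a=pose;c,s=np.cos(a),np.sin(a)
    return [[X+c*x-s*y,Y+s*x+c*y,z] for x,y in((x0,y0),(x1,y0),(x1,y1),(x0,y1))]
def draw(out,tray,car,name="top",box=(120,100,340,225),k=3.6,pitch=None):
    im=robot.get_image(name);x0,y0,x1,y1=box
    f=cv2.resize(im["frame"][y0:y1,x0:x1],None,fx=k,fy=k,interpolation=cv2.INTER_CUBIC)
    L=[(rect(car,0,.225,-.09,.09,.018),(0,0,255)),(rect(car,0,.245,-.11,.11,.075),(255,0,0))]
    if tray: L+=[(rect(tray,-.09,.09,-.065,.065,.05),(0,200,0)),(rect(tray,.083,.085,-.058,.058,.09),(255,0,255))]
    for P,c in L: cv2.polylines(f,[np.int32((proj(P,im)-[x0,y0]+.5)*k)],True,c,1)
    cv2.imwrite(out,f)
E
python3 - <<'E'
from ov import *
draw("pics/b.png",(.588,-.0665,np.pi/2+.075),(.5735,.090,np.pi/2+.087))
E
```

```text
(no output)
```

View pics/b.png

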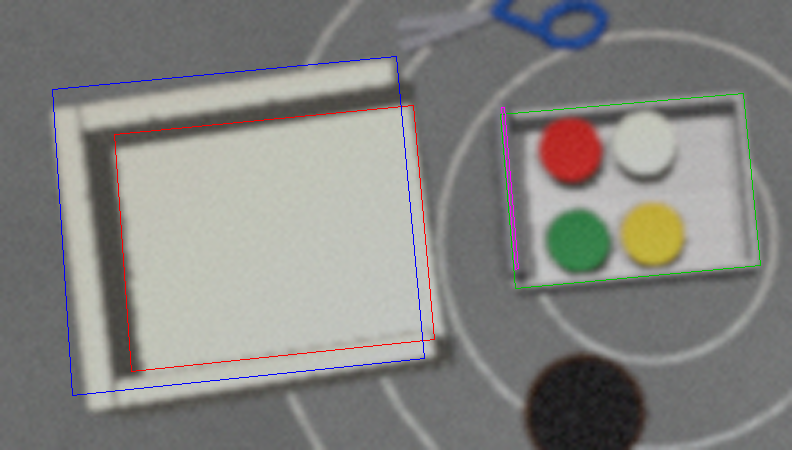

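The grey tray with the bar is confirmed at crop (635,190), with its bar at x≈510. The green and magenta tray outlines fit. The carrier outline needs about 2.5° more turn, so I'll fit it from its rim corners.

```bash
cat >> h.py <<'E'
from scipy.spatial.transform import Rotation as Ro
def go(p,yaw=None):
    "yaw of tool x; prints turn about tool z first, then shift in cm in the turned tool frame"
    s=robot.get_state();R=Ro.from_rotvec(s["tcp_rot"]);M=R.as_matrix()
    y0=np.arctan2(M[1,0],M[0,0]);yaw=y0 if yaw is None else yaw
    T=Ro.from_euler("z",yaw)*Ro.from_euler("x",np.pi)
    print("turn",(R.inv()*T).as_rotvec().round(3),"shift cm",(T.inv().apply(np.array(p)-s["eef_pos"])*100).round(2),"t",s["time_s"])
E
python3 - <<'E'
from ov import *
from scipy.optimize import least_squares
im=robot.get_image("top")
px=np.array([(393,60),(57,107),(90,410),(437,357)])/3.6+[120,100]-.5
f=lambda p:(proj(rect(p,0,.245,-.11,.11,.075),im)[[3,2,1,0]]-px).ravel()
for o in ([0,1,2,3],[3,2,1,0]):
    g=lambda p:(proj(rect(p,0,.245,-.11,.11,.075),im)[o]-px).ravel()
    # order: front/top, back/top, back/bottom, front/bottom
    r=least_squares(g,[.57,.09,1.7]);print(r.x.round(4),r.cost,r.fun.round(1))
print(robot.get_state()["eef_pos"]); go([.5817,.018,.20],.075)
E
```

```text
[0.5727 0.085  1.7038] 1.316131011132638 [ 0.9 -0.6 -1.  -0.1 -0.3  0.3  0.4  0.3]
[0.5917 0.0876 1.8265] 14214.118562697988 [ 16.7  74.3  15.4  87.4 -14.2 -79.3 -17.4 -89.2]
[0.1423142  0.5312672  0.19557399]
turn [-0.     0.    -0.337] shift cm [39.97 54.47 -0.44] t 0.6
```

Request:
{"name": "send_rows", "arguments": {"deltas": "1 0 0 0 0 0 -0.112; 1 0 0 0 0 0 -0.112; 1 0 0 0 0 0 -0.113; 1 2.5 3.4 0 0 0 0; 1 2.5 3.4 0 0 0 0; 1 2.5 3.4 0 0 0 0; 1 2.5 3.4 0 0 0 0; 1 2.5 3.4 0 0 0 0; 1 2.5 3.4 0 0 0 0; 1 2.5 3.4 0 0 0 0; 1 2.5 3.4 0 0 0 0; 1 2.5 3.4 0 0 0 0"}}

```text
time_s: 1.8
eef_pos: [0.3905, 0.2416, 0.1959]
tcp_rot: [-3.139, -0.119, -0.001]
wrist_force: [-0.6, -0.4, 1.5]
finger_gap: 0.0857
gripper_force: 0.0
```

Request:
{"name": "send_rows", "arguments": {"deltas": "1 2.5 3.4 0 0 0 0; 1 2.5 3.4 0 0 0 0; 1 2.5 3.4 0 0 0 0; 1 2.5 3.4 0 0 0 0; 1 2.5 3.4 0 0 0 0; 1 2.5 3.4 0 0 0 0; 1 2.5 3.4 0 0 0 0; 1 0 0 0 0 0 0; 1 0 0 0 0 0 0"}}

```text
time_s: 2.7
eef_pos: [0.5823, 0.018, 0.1949]
tcp_rot: [3.139, 0.115, -0.002]
wrist_force: [-0.2, 0.8, -0.3]
finger_gap: 0.0852
gripper_force: 0.0
```

```bash
python3 - <<'E'
from h import *
go([.5817,.018,.071],.075)
E
```

```text
turn [ 0.     0.001 -0.002] shift cm [-0.06 -0.   12.39] t 2.7
```

Request:
{"name": "send_rows", "arguments": {"deltas": "1 0 0 3 0 0 0; 1 0 0 3 0 0 0; 1 0 0 3 0 0 0; 1 0 0 2.2 0 0 0; 1 0 0 1.2 0 0 0; 1 0 0 0 0 0 0; 0 0 0 0 0 0 0; 0 0 0 0 0 0 0; 0 0 0 0 0 0 0; 0 0 0 0 0 0 0; 0 0 0 0 0 0 0; 0 0 0 0 0 0 0"}}

```text
time_s: 3.9
eef_pos: [0.5821, 0.0188, 0.0717]
tcp_rot: [-3.139, -0.118, -0.0]
wrist_force: [-0.1, -1.0, 0.4]
finger_gap: 0.0004
gripper_force: 0.0
```

```bash
python3 - <<'E'
from ov import *
s=robot.get_state();print(s["finger_gap"],s["gripper_force"],s["wrist_force"],s["eef_pos"])
E
```

```text
0.00038406132788079255 0.0 [-0.0978541  -1.00987154  0.43010669] [0.58212569 0.01882631 0.07171992]
```

```bash
python3 - <<'E'
from h import *
im=robot.get_image("scene")
for t in("tray_bar","tray"):
    for r in robot.place_of(t,im)[:2]: print(t,round(r["p"],2),np.round(r["position"],3))
s=robot.get_state();M=Ro.from_rotvec(s["tcp_rot"]).as_matrix();print(M.round(2))
cv2.imwrite("pics/c.png",cv2.resize(im["frame"][150:300,270:470],None,fx=4,fy=4,interpolation=cv2.INTER_CUBIC))
E
```

```text
tray_bar 0.89 [0.579 0.019 0.093]
tray_bar 0.65 [ 0.096 -0.337  0.089]
tray 0.75 [ 0.59  -0.066  0.003]
tray 0.75 [ 0.185 -0.33  -0.003]
[[ 1.    0.08 -0.  ]
 [ 0.08 -1.   -0.  ]
 [-0.    0.   -1.  ]]
```

View pics/c.png

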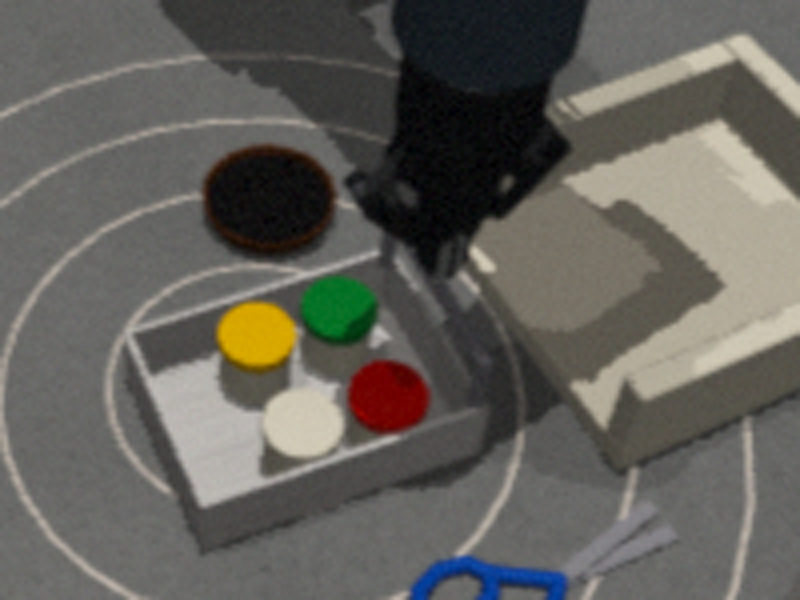

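```bash
python3 - <<'E'
from ov import *
im=robot.get_image("scene");s=robot.get_state();e=s["eef_pos"]
k=lambda P:((proj(P,im)-[270,150])*4).round()
print("tcp",k(e),"grasp",k(e+[0,0,.019]),s["finger_gap"],e)
print("bar",k(rect((.588,-.0665,1.646),.084,.084,-.058,.058,.09)[1:3]), "rim",k(rect((.588,-.0665,1.646),-.09,.09,-.065,.065,.05)))
f=im["frame"][180:260,330:420]
cv2.imwrite("pics/d.png",cv2.convertScaleAbs(cv2.resize(f,None,fx=7,fy=7,interpolation=cv2.INTER_CUBIC),alpha=1.8,beta=25))
E
```

```text
tcp [[430. 304.]] grasp [[434. 284.]] -0.00033676744169320206 [0.58205326 0.01885112 0.07156297]
bar [[478. 361.]
 [387. 214.]] rim [[195. 508.]
 [484. 407.]
 [384. 245.]
 [116. 331.]]
```

View pics/d.png

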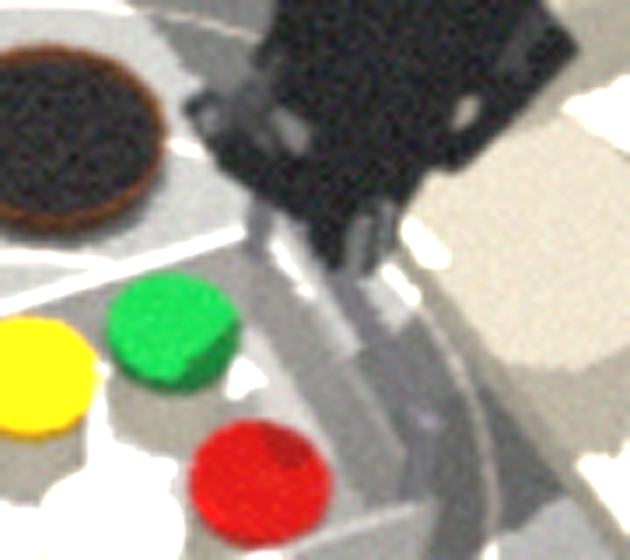

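Request:
{"name": "send_rows", "arguments": {"deltas": "0 0 0 -1.5 0 0 0; 0 0 0 -2.5 0 0 0; 0 0 0 -2.5 0 0 0; 0 0 0 -1.5 0 0 0; 0 0 0 0 0 0 0; 0 0 0 0 0 0 0"}}

```text
time_s: 4.7
eef_pos: [0.5818, 0.019, 0.1512]
tcp_rot: [-3.139, -0.118, 0.0]
wrist_force: [0.2, -0.2, 0.0]
finger_gap: -0.0003
gripper_force: 0.0
```

```bash
python3 - <<'E'
from ov import *
out=[]
s=robot.get_state();e=s["eef_pos"]
for n in("scene","top"):
    im=robot.get_image(n)
    p=proj([e,e+[0,0,.019]],im);c=np.int32(p[0]);x0,y0=c-[45,35];k=6
    f=cv2.convertScaleAbs(cv2.resize(im["frame"][y0:y0+70,x0:x0+90],None,fx=k,fy=k,interpolation=cv2.INTER_CUBIC),alpha=1.6,beta=25)
    for q,col in zip(p,((0,0,255),(255,0,255))): cv2.circle(f,tuple(map(int,(q-[x0,y0]+.5)*k)),4,col,1)
    if n=="scene":
        B=proj(rect((.588,-.0665,1.646),.084,.084,-.058,.058,.09)[1:3],im)
        cv2.line(f,*[tuple(map(int,(q-[x0,y0]+.5)*k)) for q in B],(0,255,0),1)
        print([r["position"].round(3) if hasattr(r["position"],"round") else r["position"] for r in robot.place_of("tray_bar",im)[:2]])
    out.append(f)
cv2.imwrite("pics/e.png",cv2.resize(np.vstack(out),None,fx=.7,fy=.7)); print(e,s["finger_gap"])
E
```

```text
[[0.581, 0.022, 0.0926], [0.592, -0.152, 0.0016]]
[0.58183685 0.01899961 0.15115837] -0.00026479752214153795
```

View pics/e.png

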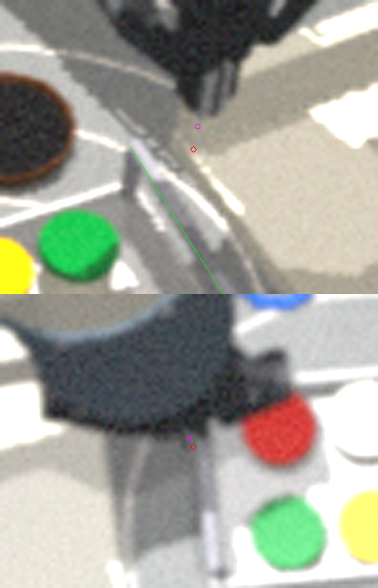

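The shut fingers end about 27 mm above and 8 mm to the +y side of the TCP that the state implies (crop (208,112) against the marker at (193,149)). So they closed above the bar. I'll go lower, watching the force.

Request:
{"name": "send_rows", "arguments": {"deltas": "1 0 0 0 0 0 0; 1 0 0 0 0 0 0; 1 0 0 0 0 0 0; 1 0 0 0 0 0 0; 1 0 0 2.5 0 0 0; 1 0 0 2.5 0 0 0; 1 0 0 2 0 0 0; 1 0 0 1.2 0 0 0; 1 0 0 1 0 0 0; 1 0 0 0.5 0 0 0; 1 0 0 0.4 0 0 0; 1 0 0 0 0 0 0"}}

```text
time_s: 6.05
eef_pos: [0.5822, 0.0189, 0.0507]
tcp_rot: [-3.139, -0.118, -0.0]
wrist_force: [0.7, 0.0, -0.2]
finger_gap: 0.0853
gripper_force: 0.0
```

```bash
python3 - <<'E'
from ov import *
out=[]
s=robot.get_state();e=s["eef_pos"]
im=robot.get_image("scene")
f=im["frame"][180:260,330:420]
cv2.imwrite("pics/f.png",cv2.convertScaleAbs(cv2.resize(f,None,fx=7,fy=7,interpolation=cv2.INTER_CUBIC),alpha=1.8,beta=25))
print(e,s["finger_gap"],s["wrist_force"])
E
```

```text
[0.58221755 0.0188773  0.05068482] 0.0853477511708876 [ 0.69591095  0.00279163 -0.23743335]
```

View pics/f.png

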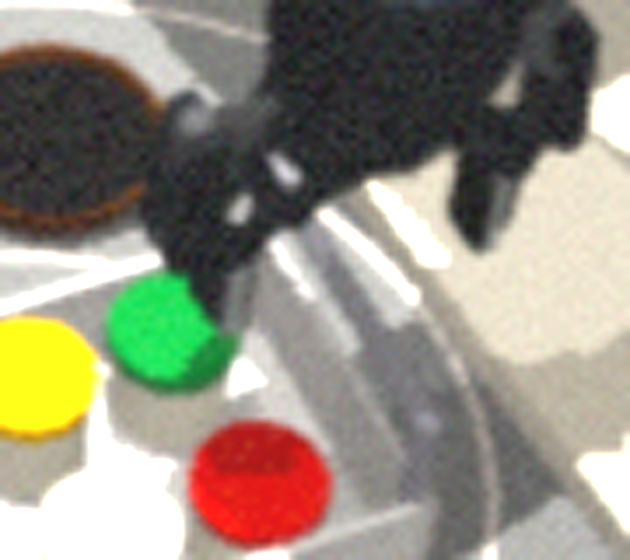

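The open fingertips show at (225,320) and (485,240), straddling the bar at about its own height. I'll go down 1 cm more and close.

Request:
{"name": "send_rows", "arguments": {"deltas": "1 0 0 0.6 0 0 0; 1 0 0 0.5 0 0 0; 1 0 0 0 0 0 0; 0 0 0 0 0 0 0; 0 0 0 0 0 0 0; 0 0 0 0 0 0 0; 0 0 0 0 0 0 0; 0 0 0 0 0 0 0; 0 0 0 0 0 0 0; 0 0 0 0 0 0 0"}}

```text
time_s: 7.1
eef_pos: [0.5822, 0.0189, 0.0398]
tcp_rot: [-3.139, -0.118, -0.001]
wrist_force: [0.4, 0.5, 0.6]
finger_gap: 0.0078
gripper_force: 58.5
```

Request:
{"name": "send_rows", "arguments": {"deltas": "0 0 0 -0.5 0 0 0; 0 0 0 -0.5 0 0 0; 0 0 0 -0.5 0 0 0; 0 0 0 -0.5 0 0 0; 0 0 0 -0.5 0 0 0; 0 0 0 -0.5 0 0 0; 0 0 -0.4 0 0 0 -0.02; 0 0 -0.7 0 0 0 -0.02; 0 0 -0.9 0 0 0 -0.018; 0 0 -1 0 0 0 0; 0 0 0 0 0 0 0; 0 0 0 0 0 0 0"}}

```text
time_s: 8.3
eef_pos: [0.5786, 0.0492, 0.0695]
tcp_rot: [3.134, 0.211, -0.0]
wrist_force: [0.3, 0.6, -4.2]
finger_gap: 0.0075
gripper_force: 58.4
```

```bash
python3 - <<'E'
from ov import *
im=robot.get_image("scene")
for t in("tray_bar","tray_tail"):
    for r in robot.place_of(t,im)[:2]: print(t,round(r["p"],2),np.round(r["position"],3))
f=im["frame"][150:300,270:470]
cv2.imwrite("pics/g.png",cv2.convertScaleAbs(cv2.resize(f,None,fx=4,fy=4,interpolation=cv2.INTER_CUBIC),alpha=1.4,beta=15))
E
```

```text
tray_bar 0.97 [ 0.097 -0.34   0.088]
tray_bar 0.85 [0.575 0.048 0.121]
tray_tail 0.81 [ 0.269 -0.324 -0.005]
tray_tail 0.63 [ 0.601 -0.114  0.014]
```

View pics/g.png

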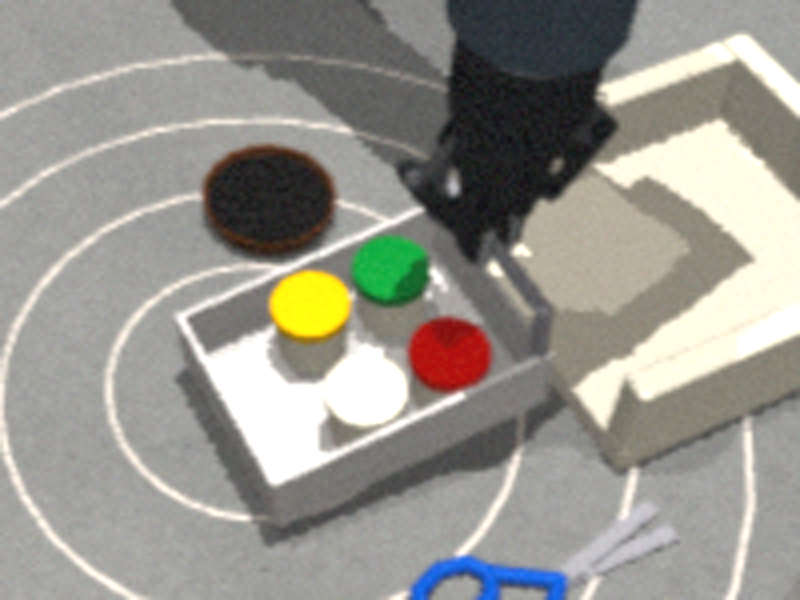

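```bash
python3 - <<'E'
from ov import *
im=robot.get_image("scene")
bar=np.array([.5755,.0492,.1205])
for yaw in(1.68,1.72,1.76):
  for th in(.05,.10,.17):
    R=Ro.from_euler("ZY",[yaw,-th])
    P=[bar+R.apply(np.array(q)-[.084,0,.09]) for q in((-.09,-.065,0),(-.09,-.065,.05),(-.09,.065,.05),(.09,-.065,0))]
    print(yaw,th,((proj(P,im)-[270,150])*4+2).round().tolist(),P[0][2].round(3))
E
```

```text
1.68 0.05 [[262.0, 515.0], [261.0, 471.0], [168.0, 297.0], [536.0, 401.0]] 0.022
1.68 0.1 [[270.0, 519.0], [265.0, 478.0], [173.0, 304.0], [543.0, 397.0]] 0.014
1.68 0.17 [[282.0, 524.0], [271.0, 486.0], [180.0, 314.0], [552.0, 393.0]] 0.002
1.72 0.05 [[272.0, 523.0], [271.0, 479.0], [169.0, 307.0], [540.0, 398.0]] 0.022
1.72 0.1 [[279.0, 527.0], [275.0, 486.0], [173.0, 314.0], [546.0, 395.0]] 0.014
1.72 0.17 [[291.0, 531.0], [281.0, 493.0], [180.0, 323.0], [555.0, 390.0]] 0.002
1.76 0.05 [[282.0, 531.0], [281.0, 487.0], [170.0, 317.0], [543.0, 396.0]] 0.022
1.76 0.1 [[289.0, 534.0], [285.0, 493.0], [174.0, 324.0], [549.0, 393.0]] 0.014
1.76 0.17 [[300.0, 538.0], [291.0, 501.0], [181.0, 333.0], [558.0, 387.0]] 0.002
```

The tail is on the table, tilt is about 0.17 rad, and the tray is nearly in line with the carrier. I'll drag it over the edge, lower it and release.

Request:
{"name": "send_rows", "arguments": {"deltas": "0 0 -0.7 0 0 0 0; 0 0 -1 0 0 0 0; 0 0 -1 0 0 0 0; 0 0 -1 0 0 0 0; 0 0 -1 0 0 0 0; 0 0 -0.8 0 0 0 0; 0 0 -0.5 0 0 0 0; 0 0 0 0 0 0 0; 0 0 0 0.3 0 0 0; 0 0 0 0.3 0 0 0; 0 0 0 0.2 0 0 0; 0 0 0 0 0 0 0"}}

```text
time_s: 9.7
eef_pos: [0.5704, 0.1077, 0.061]
tcp_rot: [3.134, 0.208, -0.002]
wrist_force: [-0.2, 1.0, -5.1]
finger_gap: 0.0075
gripper_force: 58.5
```

```bash
cat > m.py <<'E'
from ov import *
for n in("scene","top"):
  im=robot.get_image(n)
  for t in("tray","tray_bar","tray_tail","carrier_mouth"):
    for r in robot.place_of(t,im)[:3]:
        if r["position"][0]>.4: print(n,t,round(r["p"],2),np.round(r["position"],3))
E
python3 m.py
```

```text
scene tray 0.67 [0.577 0.029 0.015]
scene tray 0.26 [0.566 0.105 0.113]
scene tray_bar 0.82 [0.568 0.107 0.114]
scene tray_tail 0.97 [ 0.593 -0.056  0.008]
top tray 0.79 [0.575 0.032 0.019]
top tray_bar 0.62 [0.572 0.106 0.109]
top tray_tail 0.7 [ 0.593 -0.054  0.004]
```

Request:
{"name": "send_rows", "arguments": {"deltas": "0 0 0 0.15 0 0 0; 0 0 0 0.15 0 0 0; 0 0 0 0 0 0 0; 0 0 0 0 0 0 0"}}

```text
time_s: 10.6
eef_pos: [0.5714, 0.1084, 0.0599]
tcp_rot: [-3.134, -0.21, -0.003]
wrist_force: [-2.5, 1.7, 6.0]
finger_gap: 0.0077
gripper_force: 59.6
```

Request:
{"name": "send_rows", "arguments": {"deltas": "0 0 0 -0.15 0 0 0; 1 0 0 0 0 0 0; 1 0 0 0 0 0 0; 1 0 0 0 0 0 0; 1 0 0 0 0 0 0; 1 0 0 -0.5 0 0 0; 1 0 0 -1.5 0 0 0; 1 0 0 -3 0 0 0; 1 0 0 -3 0 0 0; 1 0 0 -3 0 0 0; 1 0 0 0 0 0 0"}}

```text
time_s: 11.7
eef_pos: [0.5735, 0.1085, 0.1757]
tcp_rot: [-3.133, -0.21, -0.015]
wrist_force: [0.0, -0.3, 0.8]
finger_gap: 0.0853
gripper_force: 0.0
```

```bash
python3 m.py; python3 - <<'E'
from ov import *
im=robot.get_image("scene")
f=im["frame"][130:280,270:470]
cv2.imwrite("pics/i.png",cv2.convertScaleAbs(cv2.resize(f,None,fx=4,fy=4,interpolation=cv2.INTER_CUBIC),alpha=1.4,beta=15))
E
```

```text
scene tray 0.91 [0.58  0.035 0.011]
scene tray_bar 0.75 [0.568 0.103 0.113]
scene tray_bar 0.68 [0.58  0.031 0.011]
scene tray_tail 0.77 [ 0.59  -0.054  0.   ]
top tray 0.84 [0.577 0.033 0.014]
top tray_bar 0.93 [0.57  0.106 0.112]
top tray_tail 0.77 [ 0.591 -0.055 -0.001]
```

View pics/i.png

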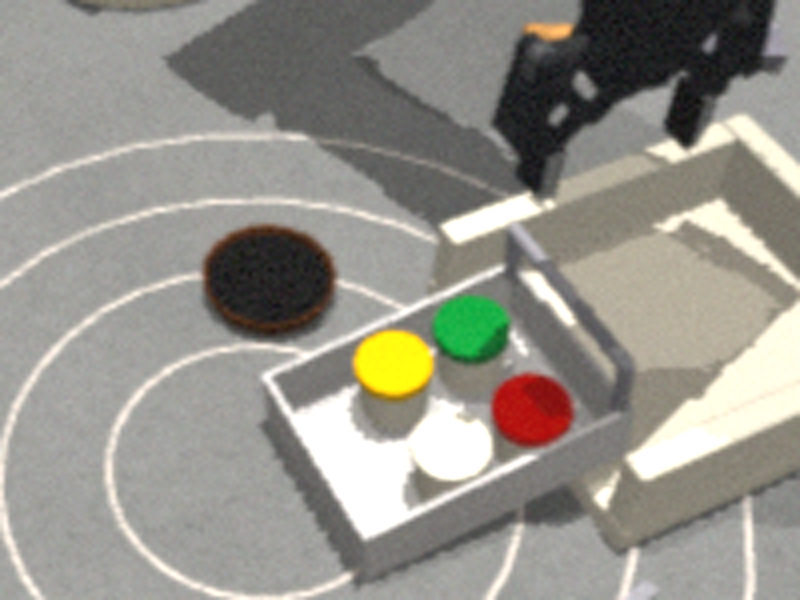

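The nose rests on the carrier's edge and the tail is on the table; the tail lies at (0.590,-0.0545) m and the tray is in line. Now I turn the open gripper crosswise and go behind the tail.

Request:
{"name": "send_rows", "arguments": {"deltas": "1 0 0 0 0 0 0.13; 1 0 0 0 0 0 0.14; 1 0 0 0 0 0 0.14; 1 0 0 0 0 0 0.14; 1 0 0 0 0 0 0.14; 1 0 0 0 0 0 0.14; 1 0 0 0 0 0 0.14; 1 0 0 0 0 0 0.14; 1 0 0 0 0 0 0.14; 1 0 0 0 0 0 0.14; 1 0 0 0 0 0 0.14; 1 0 0 0 0 0 0.04"}}

```text
time_s: 13.45
eef_pos: [0.5707, 0.1081, 0.17]
tcp_rot: [2.36, -2.073, -0.0]
wrist_force: [-0.2, -0.3, -0.6]
finger_gap: 0.0847
gripper_force: 0.0
```

Request:
{"name": "send_rows", "arguments": {"deltas": "1 3.7 0 0 0 0 0; 1 3.7 0 0 0 0 0; 1 3.7 0.5 0 0 0 0; 1 3.7 0 0 0 0 0; 1 3.7 0 0 0 0 0; 1 3.7 0 0 0 0 0; 1 0 0 0 0 0 0; 1 0 0 0 0 0 0"}}

```text
time_s: 14.25
eef_pos: [0.5953, -0.1133, 0.1697]
tcp_rot: [2.363, -2.07, -0.001]
wrist_force: [0.4, 0.8, 0.6]
finger_gap: 0.0854
gripper_force: 0.0
```

```bash
python3 - <<'E'
from h import *
go([.5985,-.114,0.0],1.704-np.pi)
E
```

```text
turn [ 0.001  0.    -0.001] shift cm [ 0.12 -0.31 16.97] t 14.25
```

Request:
{"name": "send_rows", "arguments": {"deltas": "1 0 -0.3 3 0 0 0; 1 0 0 3 0 0 0; 1 0 0 3 0 0 0; 1 0 0 3 0 0 0; 1 0 0 2 0 0 0; 1 0 0 1.5 0 0 0; 1 0 0 0.8 0 0 0; 1 0 0 0.4 0 0 0; 1 0 0 0 0 0 0"}}

```text
time_s: 15.15
eef_pos: [0.5986, -0.1116, 0.0032]
tcp_rot: [2.366, -2.067, 0.0]
wrist_force: [0.3, -0.3, 0.2]
finger_gap: 0.0856
gripper_force: 0.0
```

```bash
python3 - <<'E'
from ov import *
im=robot.get_image("scene");e=robot.get_state()["eef_pos"];k=4
x0,y0=250,180
f=cv2.convertScaleAbs(cv2.resize(im["frame"][y0:y0+150,x0:x0+200],None,fx=k,fy=k,interpolation=cv2.INTER_CUBIC),alpha=1.5,beta=20)
# predicted open tips for true tip heights; tool y = (-.991,-.133)
for z,c in((0.01,(0,0,255)),(.02,(0,255,255)),(.04,(255,0,255))):
    for s in(-.05,.05):
        q=(proj(np.array([e[0]-.991*s,e[1]-.133*s,z]),im)[0]-[x0,y0]+.5)*k
        cv2.circle(f,tuple(map(int,q)),4,c,1)
cv2.imwrite("pics/j.png",f);print(e)
E
```

```text
[ 0.59897078 -0.11183786  0.00377628]
```

View pics/j.png

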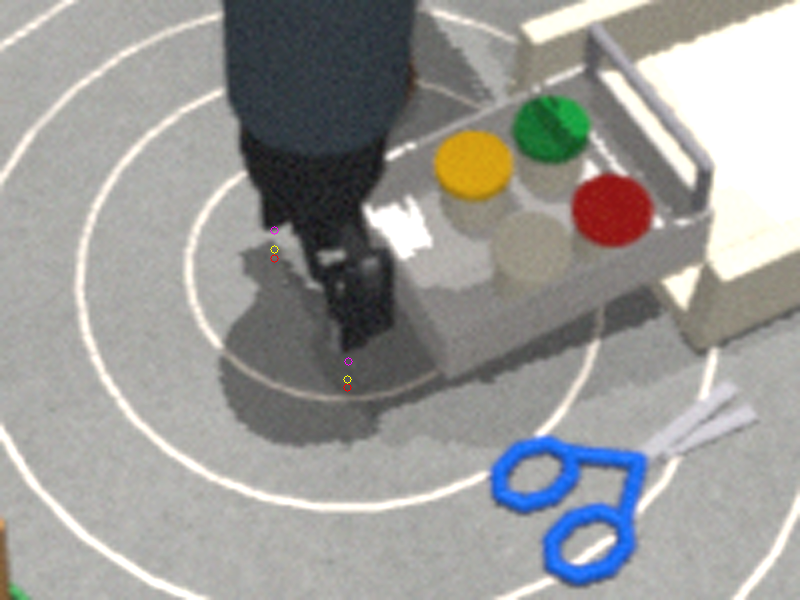

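The near fingertip shows at (362,350), about 45 mm up. I'll lower it 1 cm and push.

Request:
{"name": "send_rows", "arguments": {"deltas": "1 0 0 0.6 0 0 0; 1 0 0 0.4 0 0 0; 1 -0.6 0 0 0 0 0; 1 -0.6 0 0 0 0 0; 1 -0.6 0 0 0 0 0; 1 -0.6 0 0 0 0 0; 1 -0.6 0 0 0 0 0; 1 -0.6 0 0 0 0 0; 1 -0.7 0 0 0 0 0; 1 -0.7 0 0 0 0 0; 1 -0.7 0 0 0 0 0; 1 -0.7 0 0 0 0 0"}}

```text
time_s: 16.4
eef_pos: [0.5898, -0.0485, -0.0069]
tcp_rot: [2.365, -2.068, 0.0]
wrist_force: [-0.2, -3.7, -0.1]
finger_gap: 0.085
gripper_force: 1.4
```

```bash
python3 m.py
```

```text
scene tray 0.61 [0.578 0.063 0.015]
scene tray_bar 0.6 [0.565 0.128 0.119]
scene tray_tail 0.58 [ 0.587 -0.035 -0.   ]
scene carrier_mouth 0.26 [0.578 0.056 0.015]
top tray 0.62 [0.57  0.057 0.018]
top tray_bar 0.72 [0.569 0.129 0.116]
top tray_tail 0.74 [ 0.59  -0.029 -0.004]
```

Request:
{"name": "send_rows", "arguments": {"deltas": "1 -0.7 0 0 0 0 0; 1 -0.7 0 0 0 0 0; 1 -0.7 0 0 0 0 0; 1 -0.7 0 0 0 0 0; 1 -0.7 0 0 0 0 0; 1 -0.7 0 0 0 0 0; 1 -0.7 0 0 0 0 0; 1 -0.7 0 0 0 0 0; 1 -0.7 0 0 0 0 0; 1 -0.7 0 0 0 0 0; 1 0 0 0 0 0 0"}}

```text
time_s: 18.0
eef_pos: [0.5803, 0.022, -0.0071]
tcp_rot: [-2.366, 2.066, 0.001]
wrist_force: [-0.4, -0.3, 0.5]
finger_gap: 0.0854
gripper_force: 0.0
```

```bash
python3 m.py
```

```text
scene tray 0.64 [0.57  0.122 0.018]
scene tray_bar 0.56 [0.554 0.207 0.112]
scene tray_tail 0.59 [0.58  0.033 0.019]
top tray 0.74 [0.564 0.123 0.021]
top tray_bar 0.56 [0.558 0.204 0.108]
top tray_tail 0.67 [0.58  0.031 0.015]
```

Request:
{"name": "send_rows", "arguments": {"deltas": "1 -0.6 0 0 0 0 0; 1 -0.8 0 0 0 0 0; 1 -0.8 0 0 0 0 0; 1 -0.8 0 0 0 0 0; 1 -0.8 0 0 0 0 0; 1 -0.8 0 0 0 0 0; 1 -0.8 0 0 0 0 0; 1 -0.7 0 0 0 0 0; 1 -0.6 0 0 0 0 0; 1 -0.5 0 0 0 0 0; 1 -0.3 0 0 0 0 0; 1 0 0 0 0 0 0"}}

```text
time_s: 19.7
eef_pos: [0.5706, 0.0956, -0.0069]
tcp_rot: [-2.365, 2.067, 0.0]
wrist_force: [0.5, 0.4, 1.4]
finger_gap: 0.0856
gripper_force: 0.0
```

```bash
python3 m.py
```

```text
scene tray 0.63 [0.562 0.196 0.021]
scene tray_bar 0.65 [0.546 0.282 0.112]
scene tray_tail 0.78 [0.568 0.107 0.02 ]
scene carrier_mouth 0.57 [0.576 0.091 0.015]
top tray 0.62 [0.553 0.195 0.018]
top tray_bar 0.56 [0.548 0.28  0.112]
top tray_tail 0.62 [0.569 0.11  0.019]
top carrier_mouth 0.9 [0.571 0.085 0.019]
```

Request:
{"name": "send_rows", "arguments": {"deltas": "1 1 0 0 0 0 0; 1 2.5 0 0 0 0 0; 1 3 0 0 0 0 0; 1 3 0 0 0 0 0; 1 0 0 -3 0 0 0; 1 0 0 -4 0 0 0; 1 0 0 -4 0 0 0; 1 4 0 -4 0 0 0; 1 4 0 0 0 0 0; 1 4 0 0 0 0 0; 1 0 0 0 0 0 0"}}

```text
time_s: 21.3
eef_pos: [0.5984, -0.1182, 0.1383]
tcp_rot: [2.36, -2.073, 0.001]
wrist_force: [-0.3, -0.1, -0.1]
finger_gap: 0.0856
gripper_force: 0.0
```

```bash
python3 m.py; python3 - <<'E'
from ov import *
draw("pics/k.png",None,(.573,.087,1.704),box=(120,100,340,225))
E
```

```text
scene tray 0.91 [0.56  0.198 0.018]
scene tray_bar 0.62 [0.546 0.279 0.112]
scene tray_tail 0.8 [0.571 0.106 0.019]
scene tray_tail 0.35 [0.559 0.194 0.017]
scene carrier_mouth 0.86 [0.574 0.087 0.016]
```

```bash
python3 -c "
from cell import robot
print(robot.job_done())"
```

```text
the job is handed in; nothing more can be done
None
```

The tray is in the carrier, flat and straight, with its rear end about 20 mm inside the mouth by the last camera measurement (no final picture viewed), and I handed the job in at about 21 s; the first pinch closed above the bar because the fingers sat about 27 mm higher than reported, and the second held.

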